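# Set the lamp's filter selector to the stud and confirm

### The arm

A 7-joint arm with a two-finger parallel gripper is mounted at the origin on the work surface. World frame = base frame: x ahead of the robot, y to its left, z up, the work surface at z = 0. Lengths are in m, angles in degrees, forces in N, time in s.
With the tool pointing down it reaches from about 0.425 to 0.875 m from the base axis. Payload 4.7 kg.
Tool frame: the origin (TCP) lies at the very end of the fingers, on their centre line; the grasp point (between the pads) lies 19 mm behind it; z points along the fingers, y is the direction in which the jaws open and shut (so a half turn about z gives the same grasp; the last joint's range is limited). The gripper opens to 87 mm and grips with 3 to 60 N. Pads are 19 mm wide; open, the fingers measure 117 mm over their backs; the gripper's body (75 mm by 190 mm) begins 51 mm behind the grasp point.
Start: joints at [69.62, 18.392, -4.016, 83.108, 1.295, 78.541, -3.26], TCP at [0.235, -0.606, 0.223] pointing down, gripper open.
Joint ranges: [-163.93, 163.93], [-17.29, 119.83], [-79.2, 71.16], [3.27, 140.29], [-89.18, 269.18], [5.43, 117.66], [-154.24, 154.24]. Speed limits (degrees/s): [147.25, 147.25, 180, 180, 180, 180, 180].

### API

Orientations are given as [roll, pitch, yaw] about the fixed x, y, z axes, in that order (R = Rz(yaw) Ry(pitch) Rx(roll)).
In Python, from cell import sensors, imaging, ticket gives the robot as it stands.
- The arm moves only by the tool carry_out, never from a script. Its argument "plan" is a list of rows, each an object of numbers: "fingers": the closure, from -1 (fully open) to 1 (shut); "dx", "dy", "dz": the shift along the tool's x, y, z normalised to -1 to 1, where 1 is 0.03 m; "rx", "ry", "rz": the turn, a rotation vector about the tool's x, y, z normalised to -1 to 1, where 1 is 10 degrees. A call has 1 to 12 rows; each row shifts and turns the commanded pose from where the row before left it, along the tool's axes as they then stand; what a row does not reach is not made up. A row lasts 1/8 s, in which the tool goes at most 62.5 mm and 10.7 degrees, less where a joint would pass 70% of its speed; a pose out of reach is approached as far as the arm can. A call with a number of a shift or a turn outside -1 to 1 is refused whole. A call with a gripper value outside its range is refused whole. The fingers move at their own pace and stop on an object; "force" is the grip in N (left out, the last holds). Time passes only in rows, so rows that do not move let the fingers close. It gives the time, the measured TCP pose, the force and the opening at its end, in the units of the state.
- sensors.get_obs(): the state, without advancing time (a new reading comes with each control period).
- imaging.read_camera(name): name is "side" or "top" or "wrist"; returns a dict with "color" (420x560x3 uint8, red, green, blue), "mtx" (3x3 intrinsics, pixels), "extrinsics" (4x4, takes a point from world to camera coordinates); the wrist camera has in their place "tool_from_camera" (4x4, takes a point from camera to tool coordinates, whose origin is the TCP and whose axes are the flange's). Camera axes: x right, y down, z forward; pixel columns grow to the right and rows downward; lengths in m; the calibration is good to about 2 mm. A picture is of the moment at which its call begins: read the wrist's pose just before it. There is no depth.
- ticket.sign_off(): hands the job in, once; it reports no verdict.
The state is a dict: "time_s": time; "qpos": joint angles; "joint_velocities": joint speeds; "effort": joint torques, N m; "tool_pos": TCP position; "tool_rot": TCP orientation; "force": force on the tool from outside, world axes, zero at the start; "wrist_torque": the same for the moment, N m; "grip_width": finger opening in m.
Only numpy, scipy, OpenCV 4.12 (cv2) and the standard library are available. Lean on these libraries where they do the work, as an engineer would, in place of code of your own. Each camera call takes 0.05 s, during which the arm holds its last target.

### The job

On the microscope's white lamp control unit, turn the pointer knob until it clicks into the position marked by the large round stud (the other positions have only small pips). Once it sits there, and not before, press the grey confirm key on the same unit fully down and let it come back up. Leave the grey stage control unit's dial and all the other things on the bench as they are.

Things in the scene. Friction and masses are not known exactly. Their poses are not given: they have to be found in the camera images.
- lamp_unit: White control unit, a box 170 (x) x 220 (y) x 60 mm high, fixed on the left or right of the bench, turned up to 0.3 rad; origin at the centre of its underside, x away from its operator, z up. On its top: knob axis at x -20, y +45 mm; confirm key at x -35, y -70 mm. Seven marks 30 degrees apart lie on a half circle, radius 50 mm, round the knob's axis, from the unit's +y by +x to -y.
- selector (a joint): Angle of the selector knob, rad: 0 when the pointer points along the lamp unit's +x; grows clockwise seen from above. Detents every 0.5236 (30 degrees) from -1.571 to +1.571, stops at +-1.67. Starts in one of the three middle detents. Takes up to about 0.09 N m to leave a detent; released within 0.2 rad of one, it snaps into it.
- selector_grip (a point): On the knob's upright axis, at gripping height, 97 mm above the bench; its x axis is the way the pointer points, z up. Black knob: disc 56 mm across (top 74 mm above the bench) and on it an upright bar 16 mm wide, 52 mm long, its flat sides along the pointer, rising to 106 mm above the bench. A wedge nose (8 mm more) and a white line on top mark the pointer end.
- selector_aim (a point): Turns with the knob: the point 50 mm from its axis towards which the pointer points, at the radius of the marks (in the air above the unit's top). When it is over a mark, the knob is set to that mark.
- stud: The mark to set: dark steel round stud, 16 mm across, 4 mm high, fixed on the lamp unit's top, 50 mm from the knob's axis; origin at the centre of its underside. It stands at one of the two outermost marks at either end of the half circle (selector at -1.571, -1.047, 1.047 or 1.571). The other six marks are pips 5 mm across, 1.5 mm high.
- confirm_key (a joint): Travel of the confirm key, m: 0 up, 0.006 fully down. Springs back; fully down takes 5 N. It counts as pressed beyond 0.004.
- confirm_key_top (a point): Centre of the top face of the confirm key, a grey round key 28 mm across in a black housing on the lamp unit; pressed straight down.
- focus_dial (a joint): Bystander: round black dial, 42 mm across and 22 mm high, on the grey stage control unit, rad; starts at 0, must not be turned.
- stage_unit: Bystander: grey stage control unit, 150 x 180 x 60 mm, fixed to the bench on the other side from the lamp unit, with a screen, a joystick (top 112 mm above the bench) and the round dial; origin at the centre of its underside.
- oil_bottle: Bystander: small amber bottle, 28 mm across, 65 mm high, between the two units; origin under its centre.
- lens_cap: Bystander: black cap, 32 mm across, 10 mm high, lying loose on the lamp unit's top; origin under its centre.
- dish: Bystander: clear flat round dish, 57 mm across, 14 mm high, in front of the gap between the units; origin under its centre.
- objective: Bystander: steel microscope objective standing on the bench, 34 mm across, 50 mm high, beyond the gap between the units; origin under its centre.
- slide_box: Bystander: grey box 85 x 170 x 28 mm at the right; origin under its centre.
- driver: Bystander: screwdriver, 160 mm long, lying at the left.

How it is judged:
By the outcome, as a careful person would: the job done as asked, in the order asked, and still so for the second after the job is handed in, with the robot touching nothing.
It also fails if it takes over 56 s, if anything falls off the work surface, if the arm or the gripper's body presses on something with over 40 N, if the wrist force passes 120 N, or if a joint passes its speed limit or range.

## Working session

There is one attempt and no reset: what is moved stays moved. The work goes in short steps, Python scripts to look and compute and a tool call to move; the robot and the scene stay as the last step left them, time stands still between calls to the robot, and variables do not carry over. Pictures are saved under pics/ and viewed, and the job is handed in when it is done.

Besides the shell and the picture viewer there is one more tool, called after ">>>" as name(argument=value, ...) on one line, values as JSON. carry_out: Moves the arm, as the interface text tells. Scaled input: -1 to 1 covers 0.03 m each way for a shift and 10 degrees each way for a turn. Its arguments: {"type":"object","properties":{"plan":{"type":"array"},"force":{"type":"number"}},"required":["plan"]}

```bash
mkdir -p pics; ls
python3 - <<'E'
from cell import sensors, imaging
import cv2,json
o=sensors.get_obs();print(o)
for n in ["side","top","wrist"]:
    d=imaging.read_camera(n);cv2.imwrite(f"pics/{n}0.png",d["color"][:,:,::-1])
    print(n,d["mtx"].tolist(),d.get("extrinsics",d.get("tool_from_camera")).tolist())
E
```

```text
pics
{'time_s': 0.0, 'qpos': array([69.62045835, 18.43847562, -4.01731583, 83.17415655,  1.29400089,
       78.54165854, -3.2596252 ]), 'joint_velocities': array([-0.07464264,  0.08496437, -0.06654146,  0.02896075,  0.08189121,
       -0.04479296, -0.01144514]), 'effort': array([-1.78070845e-04, -4.91276908e+01, -4.03370289e-01, -3.12523413e+01,
       -6.38523046e-02,  4.38375771e-02,  1.84514747e-04]), 'tool_pos': array([ 0.23469857, -0.60555422,  0.22147491]), 'tool_rot': array([-1.79890905e+02,  4.23983254e-03,  2.11911474e+01]), 'force': array([ 0.02253239, -0.13764047,  0.08239977]), 'wrist_torque': array([-0.00527468,  0.00112905, -0.015384  ]), 'grip_width': 0.08723169422949116}
side [[521.0063820749552, 0.0, 281.19703643501106], [0.0, 521.0063820749552, 214.6784505625743], [0.0, 0.0, 1.0]] [[-0.9305500840745112, -0.3658850448793314, -0.014306465760976873, 0.498365097699863], [-0.20057653376186688, 0.5420324962245735, -0.8160697440419122, 0.1865446280171228], [0.30634228427201315, -0.7565242276161468, -0.5777763389900953, 1.3569170713597551], [0.0, 0.0, 0.0, 1.0]]
top [[501.0298389536547, 0.0, 279.5552473658413], [0.0, 501.0298389536547, 207.3374862358221], [0.0, 0.0, 1.0]] [[-0.018766562232166932, -0.999810448601745, -0.005184882714518231, -0.006011830344319595], [-0.9956536438025712, 0.019161183172967892, -0.09114093834317552, 0.5492464053236197], [0.09122301093829757, 0.003451945276083742, -0.9958245057986683, 1.8134497680939634], [0.0, 0.0, 0.0, 1.0]]
wrist [[326.76999298709217, 0.0, 284.38921889145075], [0.0, 326.76999298709217, 210.4159346179879], [0.0, 0.0, 1.0]] [[0.00032681746009818066, -0.954819769941408, -0.29718529593400583, 0.08077145041654427], [0.9999998542406585, 0.00043977543357481336, -0.000313235099865966, -0.00038721877036662633], [0.00042977785836302075, -0.29718515024577347, 0.9548197744937984, -0.161873353332305], [0.0, 0.0, 0.0, 1.0]]
```

View pics/top0.png

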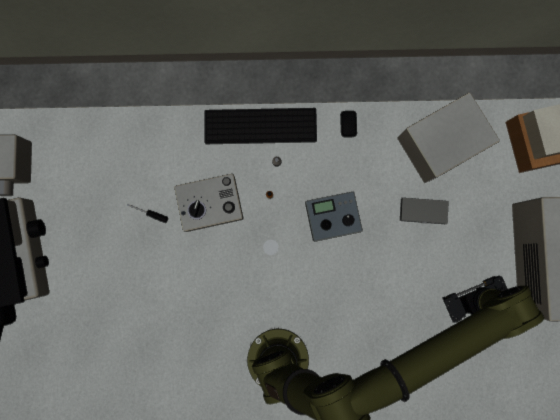

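View pics/side0.png

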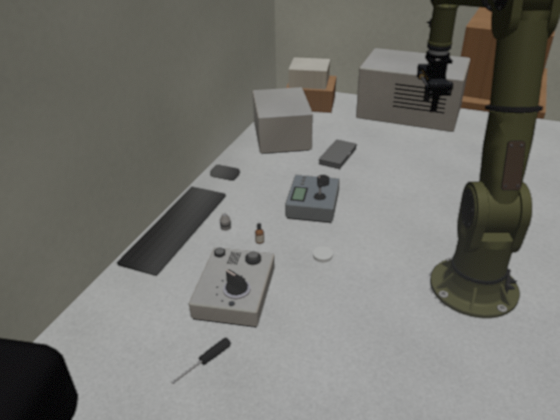

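The lamp unit is on the left, around (209,203) in the top view. I'll enlarge it.

Run:
```python
import cv2,numpy as np
a=cv2.imread("pics/top0.png")[160:245,165:255];b=cv2.imread("pics/side0.png")[235:330,180:285]
a=cv2.resize(a,None,fx=6,fy=6,interpolation=cv2.INTER_CUBIC);b=cv2.resize(b,None,fx=6,fy=6,interpolation=cv2.INTER_CUBIC)
cv2.imwrite("pics/topz.png",cv2.convertScaleAbs(a,alpha=1.4));cv2.imwrite("pics/sidez.png",cv2.convertScaleAbs(b,alpha=1.4))
```

```text
(no output)
```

View pics/topz.png

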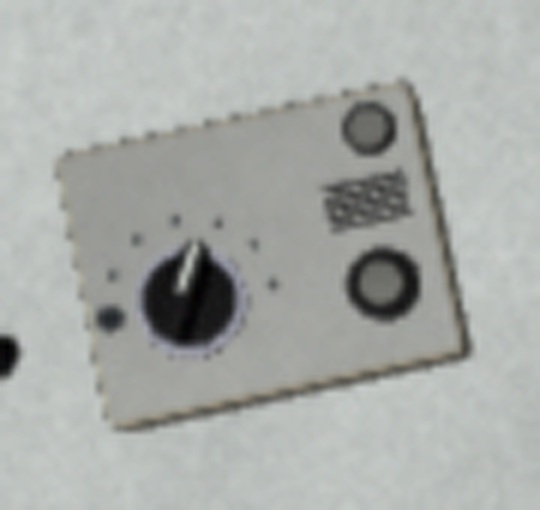

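View pics/sidez.png

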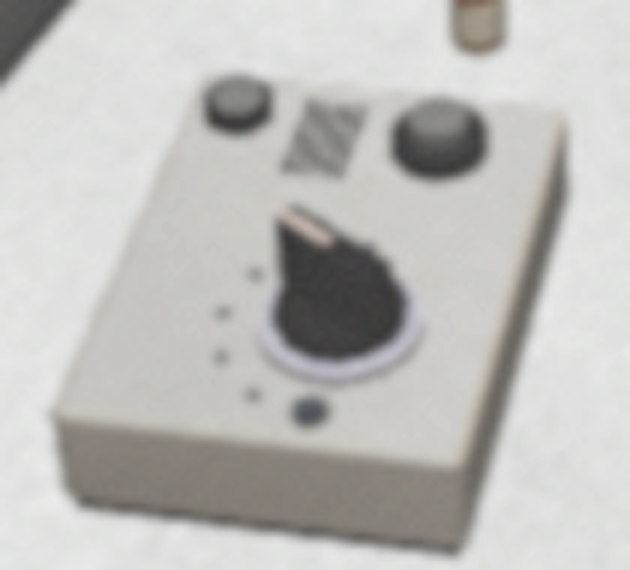

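```bash
cat > h.py <<'E'
import numpy as np
from scipy.spatial.transform import Rotation as Ro
def ray(K,E,uv,z):
    R=E[:3,:3];t=E[:3,3];c=-R.T@t
    d=R.T@np.linalg.inv(K)@np.array([uv[0],uv[1],1.])
    return c+d*(z-c[2])/d[2]
def wristE(pos,rot,T):
    M=np.eye(4);M[:3,:3]=Ro.from_euler('xyz',rot,degrees=True).as_matrix();M[:3,3]=pos
    return np.linalg.inv(M@T)
E
python3 - <<'E'
from h import *
from cell import imaging
d=imaging.read_camera("top");K,E=d["mtx"],d["extrinsics"]
f=lambda u,v,z:ray(K,E,(165+(u+.5)/6-.5,160+(v+.5)/6-.5),z)
P={k:f(*v)[:2] for k,v in dict(TL=(58,157,.06),TR=(410,84,.06),BR=(468,352,.06),BL=(110,430,.06),stud=(110,318,.064),key=(382,284,.085),cap=(368,128,.07),disc=(190,300,.074),tip=(200,241,.106),tail=(183,290,.106)).items()}
for k,v in P.items():print(k,v.round(4))
for a,b in [("TL","TR"),("BL","BR"),("TL","BL"),("TR","BR")]:
    e=P[b]-P[a];print(a,b,np.linalg.norm(e),np.degrees(np.arctan2(e[1],e[0])))
pp=np.array([f(u,v,.061)[:2] for u,v in [(113,275),(137,239),(175,220),(217,223),(254,243),(273,284)]])
pp=np.vstack([P["stud"],pp])
A=np.c_[2*pp,np.ones(7)];x=np.linalg.lstsq(A,(pp**2).sum(1),rcond=None)[0];c=x[:2]
print("circ",c,np.sqrt(x[2]+c@c));e=pp-c;print(np.degrees(np.arctan2(e[:,1],e[:,0])).round(1))
cc=np.mean([P[k] for k in("TL","TR","BR","BL")],0)
for th in(10,11,12,13):
    r=np.radians(th);R=np.array([[np.cos(r),-np.sin(r)],[np.sin(r),np.cos(r)]]);print(th,cc+R@[-.02,.045],cc+R@[-.035,-.07])
e=P["tip"]-P["tail"];print("ptr",np.degrees(np.arctan2(e[1],e[0])))
E
```

```text
TL [0.6316 0.3629]
TR [0.6719 0.1501]
BR [0.509 0.117]
BL [0.4664 0.3317]
stud [0.5332 0.3308]
key [0.5485 0.1655]
cap [0.6441 0.1746]
disc [0.5422 0.2811]
tip [0.5739 0.2697]
tail [0.5453 0.2798]
TL TR 0.2165455518242644 -79.27129680489311
BL BR 0.2188501995246568 -78.76489530514206
TL BL 0.1681137330092896 -169.30926364425008
TR BR 0.16619380157900693 -168.5180937001482
circ [0.54310975 0.2822501 ] 0.04977238280857285
[101.5  71.1  41.1  11.5 -18.2 -47.9 -79.6]
10 [0.54220208 0.28125043] [0.54739951 0.16539281]
11 [0.54149346 0.28076409] [0.54871208 0.16501482]
12 [0.54079343 0.28026545] [0.55003106 0.1646598 ]
13 [0.54010221 0.27975467] [0.55135603 0.16432785]
ptr -19.36459750746217
```

The stud is at 101.5°, which is the −1.571 end. The pointer is near −19°, so selector +0.524. That means turning the knob 120° anticlockwise. The knob axis is at about (0.542, 0.281). The mark circle radius came out at 49.8 mm against 50 given. The unit measured 217 × 167 mm against 220 × 170 given.

>>> carry_out(plan=[{"fingers": -1,"dx": 0.95,"dy": -0.65},{"fingers": -1,"dx": 0.95,"dy": -0.65},{"fingers": -1,"dx": 0.95,"dy": -0.65},{"fingers": -1,"dx": 0.95,"dy": -0.65},{"fingers": -1,"dx": 0.95,"dy": -0.65},{"fingers": -1,"dx": 0.95,"dy": -0.65},{"fingers": -1,"dx": 0.95,"dy": -0.65},{"fingers": -1,"dx": 0.95,"dy": -0.65},{"fingers": -1,"dx": 0.95,"dy": -0.65},{"fingers": -1,"dx": 0.95,"dy": -0.65},{"fingers": -1,"dx": 0.95,"dy": -0.65},{"fingers": -1,"dx": 0.95,"dy": -0.65}])

```text
validation failed for argument at $.pl...
```

>>> carry_out(plan=[{"fingers": -1,"dx": 0.95,"dy": -0.65,"dz": 0,"rx": 0,"ry": 0,"rz": 0}])

```text
time_s: 0.32
tool_pos: [0.2516, -0.5791, 0.2217]
tool_rot: [-180.0, 0.1, 20.9]
force: [0.5, 0.1, -0.6]
grip_width: 0.087
```

All seven keys are required in each row.

>>> carry_out(plan=[{"fingers": -1,"dx": 0.95,"dy": -0.65,"dz": 0,"rx": 0,"ry": 0,"rz": 0},{"fingers": -1,"dx": 0.95,"dy": -0.65,"dz": 0,"rx": 0,"ry": 0,"rz": 0},{"fingers": -1,"dx": 0.95,"dy": -0.65,"dz": 0,"rx": 0,"ry": 0,"rz": 0},{"fingers": -1,"dx": 0.95,"dy": -0.65,"dz": 0,"rx": 0,"ry": 0,"rz": 0},{"fingers": -1,"dx": 0.95,"dy": -0.65,"dz": 0,"rx": 0,"ry": 0,"rz": 0},{"fingers": -1,"dx": 0.95,"dy": -0.65,"dz": 0,"rx": 0,"ry": 0,"rz": 0},{"fingers": -1,"dx": 0.95,"dy": -0.65,"dz": 0,"rx": 0,"ry": 0,"rz": 0},{"fingers": -1,"dx": 0.95,"dy": -0.65,"dz": 0,"rx": 0,"ry": 0,"rz": 0},{"fingers": -1,"dx": 0.95,"dy": -0.65,"dz": 0,"rx": 0,"ry": 0,"rz": 0},{"fingers": -1,"dx": 0.95,"dy": -0.65,"dz": 0,"rx": 0,"ry": 0,"rz": 0},{"fingers": -1,"dx": 0.95,"dy": -0.65,"dz": 0,"rx": 0,"ry": 0,"rz": 0},{"fingers": -1,"dx": 0.95,"dy": -0.65,"dz": 0,"rx": 0,"ry": 0,"rz": 0}])

```text
time_s: 1.82
tool_pos: [0.4891, -0.2348, 0.2225]
tool_rot: [180.0, 0.0, 21.2]
force: [0.6, 0.7, -0.4]
grip_width: 0.0868
```

>>> carry_out(plan=[{"fingers": -1,"dx": 0.5,"dy": -1,"dz": 0,"rx": 0,"ry": 0,"rz": 0},{"fingers": -1,"dx": 0.5,"dy": -1,"dz": 0,"rx": 0,"ry": 0,"rz": 0},{"fingers": -1,"dx": 0.5,"dy": -1,"dz": 0,"rx": 0,"ry": 0,"rz": 0},{"fingers": -1,"dx": 0.5,"dy": -1,"dz": 0,"rx": 0,"ry": 0,"rz": 0},{"fingers": -1,"dx": 0.5,"dy": -1,"dz": 0,"rx": 0,"ry": 0,"rz": 0},{"fingers": -1,"dx": 0.5,"dy": -1,"dz": 0,"rx": 0,"ry": 0,"rz": 0},{"fingers": -1,"dx": 0.5,"dy": -1,"dz": 0,"rx": 0,"ry": 0,"rz": 0},{"fingers": -1,"dx": 0.5,"dy": -1,"dz": 0,"rx": 0,"ry": 0,"rz": 0},{"fingers": -1,"dx": 0.5,"dy": -1,"dz": 0,"rx": 0,"ry": 0,"rz": 0},{"fingers": -1,"dx": 0.5,"dy": -1,"dz": 0,"rx": 0,"ry": 0,"rz": 0},{"fingers": -1,"dx": 0.5,"dy": -1,"dz": 0,"rx": 0,"ry": 0,"rz": 0},{"fingers": -1,"dx": 0.5,"dy": -1,"dz": 0,"rx": 0,"ry": 0,"rz": 0}])

```text
time_s: 3.32
tool_pos: [0.5264, 0.1658, 0.2224]
tool_rot: [180.0, 0.0, 21.2]
force: [0.1, -0.0, 0.2]
grip_width: 0.0869
```

>>> carry_out(plan=[{"fingers": -1,"dx": 0,"dy": 0,"dz": 0,"rx": 0,"ry": 0,"rz": 1},{"fingers": -1,"dx": 0,"dy": 0,"dz": 0,"rx": 0,"ry": 0,"rz": 1},{"fingers": -1,"dx": 0,"dy": 0,"dz": 0,"rx": 0,"ry": 0,"rz": 1},{"fingers": -1,"dx": 0,"dy": 0,"dz": 0,"rx": 0,"ry": 0,"rz": 1},{"fingers": -1,"dx": 0,"dy": 0,"dz": 0,"rx": 0,"ry": 0,"rz": 0}])

```text
time_s: 3.95
tool_pos: [0.5263, 0.1648, 0.2224]
tool_rot: [180.0, 0.0, -18.7]
force: [0.7, 0.7, -0.6]
grip_width: 0.0872
```

Run:
```python
from cell import sensors, imaging
import cv2
o=sensors.get_obs();print(o["tool_pos"],o["tool_rot"],o["qpos"])
d=imaging.read_camera("wrist");cv2.imwrite("pics/w1.png",d["color"][:,:,::-1])
```

```text
[0.52633368 0.16484387 0.22239274] [ 1.79979302e+02  6.12510470e-03 -1.87007747e+01] [  14.41927476    9.22701128  -38.14473282   96.21060595    5.8550933
   76.59508188 -133.4280485 ]
```

View pics/w1.png

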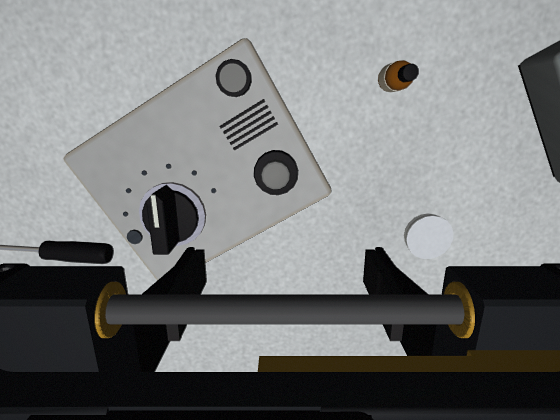

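The wrist view shows the knob at about (170,218), the stud at (134,237) and the key at (275,175). I'll use these to refine the positions.

Run:
```python
from h import *
from cell import sensors, imaging
o=sensors.get_obs();d=imaging.read_camera("wrist")
E=wristE(o["tool_pos"],o["tool_rot"],d["tool_from_camera"]);K=d["mtx"]
g=lambda u,v,z:ray(K,E,(u,v),z)[:2]
pp=np.array([g(134,237,.064)]+[g(u,v,.061) for u,v in[(125,213),(128,190),(144,172.5),(168.5,166),(194.5,172.5),(213.5,190.5)]])
A=np.c_[2*pp,np.ones(7)];x=np.linalg.lstsq(A,(pp**2).sum(1),rcond=None)[0];c=x[:2]
print("circ",c,np.sqrt(x[2]+c@c));e=pp-c;print(np.degrees(np.arctan2(e[:,1],e[:,0])).round(1))
import cv2
im=d["color"];print("key z.08/.085/.09",[g(275,175.5,z).round(4) for z in(.08,.085,.09)])
a,b=g(154.5,194,.106),g(155,226,.106);e=a-b;print("line",a,b,np.degrees(np.arctan2(e[1],e[0])))
```

```text
circ [0.54096757 0.28146913] 0.049886129230830384
[101.7  70.8  41.4  11.4 -19.  -49.4 -79.1]
key z.08/.085/.09 [array([0.5484, 0.1664]), array([0.5493, 0.1659]), array([0.5502, 0.1655])]
line [0.57126456 0.26972447] [0.54392228 0.28217852] -24.488660157304103
```

>>> carry_out(plan=[{"fingers": -1,"dx": -0.154,"dy": -0.77,"dz": 0,"rx": 0,"ry": 0,"rz": 0},{"fingers": -1,"dx": -0.154,"dy": -0.77,"dz": 0,"rx": 0,"ry": 0,"rz": 0},{"fingers": -1,"dx": -0.154,"dy": -0.77,"dz": 0,"rx": 0,"ry": 0,"rz": 0},{"fingers": -1,"dx": -0.154,"dy": -0.77,"dz": 0,"rx": 0,"ry": 0,"rz": 0},{"fingers": -1,"dx": -0.154,"dy": -0.77,"dz": 0,"rx": 0,"ry": 0,"rz": 0},{"fingers": -1,"dx": 0,"dy": 0,"dz": 0.8,"rx": 0,"ry": 0,"rz": 0},{"fingers": -1,"dx": 0,"dy": 0,"dz": 0.8,"rx": 0,"ry": 0,"rz": 0},{"fingers": -1,"dx": 0,"dy": 0,"dz": 0,"rx": 0,"ry": 0,"rz": 0}])

```text
time_s: 5.05
tool_pos: [0.5407, 0.2808, 0.1725]
tool_rot: [179.8, 0.2, -18.7]
force: [-0.5, -0.2, 0.1]
grip_width: 0.0867
```

Run:
```python
from cell import sensors, imaging
import cv2
o=sensors.get_obs();print(o["tool_pos"],o["tool_rot"],o["qpos"])
d=imaging.read_camera("wrist");cv2.imwrite("pics/w2.png",d["color"][:,:,::-1])
```

```text
[0.54069361 0.2807884  0.17250991] [ 1.79837763e+02  1.77346903e-01 -1.87083739e+01] [   2.89206496   19.74152813  -40.3904172    91.70218605   13.1317472
   73.66564833 -148.3094105 ]
```

View pics/w2.png

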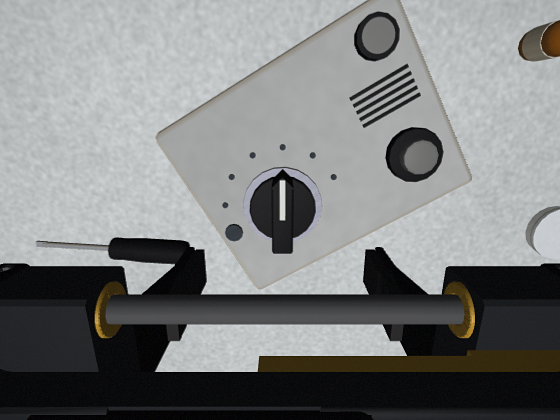

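The bar is centred and aligned between the fingers, with the white line at column 282 and the finger midline at about 284. Joint 7 is at −148°, inside its range, and the turn moves it away from the limit. I'll descend.

>>> carry_out(plan=[{"fingers": -1,"dx": 0,"dy": 0,"dz": 0.7,"rx": 0,"ry": 0,"rz": 0},{"fingers": -1,"dx": 0,"dy": 0,"dz": 0.7,"rx": 0,"ry": 0,"rz": 0},{"fingers": -1,"dx": 0,"dy": 0,"dz": 0.7,"rx": 0,"ry": 0,"rz": 0},{"fingers": -1,"dx": 0,"dy": 0,"dz": 0.6,"rx": 0,"ry": 0,"rz": 0},{"fingers": -1,"dx": 0,"dy": 0,"dz": 0.2,"rx": 0,"ry": 0,"rz": 0},{"fingers": -1,"dx": 0,"dy": 0,"dz": 0,"rx": 0,"ry": 0,"rz": 0},{"fingers": -1,"dx": 0,"dy": 0,"dz": 0,"rx": 0,"ry": 0,"rz": 0}])

```text
time_s: 5.98
tool_pos: [0.5423, 0.2821, 0.0883]
tool_rot: [-179.9, -0.1, -18.8]
force: [-0.7, 0.0, -0.3]
grip_width: 0.0869
```

Run:
```python
from cell import sensors
o=sensors.get_obs();print(o["tool_pos"],o["tool_rot"],o["qpos"],o["force"])
```

```text
[0.54234268 0.28212348 0.08831051] [-1.79944912e+02 -5.89104859e-02 -1.88060249e+01] [   0.97083927   23.88355589  -38.22329595   96.79794488   16.08501097
   64.83115676 -150.56522439] [-0.65263505  0.01696181 -0.33282905]
```

>>> carry_out(plan=[{"fingers": -1,"dx": 0,"dy": 0,"dz": 0.2,"rx": 0,"ry": 0,"rz": 0},{"fingers": -1,"dx": 0,"dy": 0,"dz": 0.1,"rx": 0,"ry": 0,"rz": 0},{"fingers": -1,"dx": 0,"dy": 0,"dz": 0,"rx": 0,"ry": 0,"rz": 0}])

```text
time_s: 6.35
tool_pos: [0.5416, 0.2815, 0.0782]
tool_rot: [180.0, 0.0, -18.8]
force: [0.2, -0.5, 0.3]
grip_width: 0.0874
```

>>> carry_out(plan=[{"fingers": 1,"dx": 0,"dy": 0,"dz": 0,"rx": 0,"ry": 0,"rz": 0},{"fingers": 1,"dx": 0,"dy": 0,"dz": 0,"rx": 0,"ry": 0,"rz": 0},{"fingers": 1,"dx": 0,"dy": 0,"dz": 0,"rx": 0,"ry": 0,"rz": 0},{"fingers": 1,"dx": 0,"dy": 0,"dz": 0,"rx": 0,"ry": 0,"rz": 0},{"fingers": 1,"dx": 0,"dy": 0,"dz": 0,"rx": 0,"ry": 0,"rz": 0},{"fingers": 1,"dx": 0,"dy": 0,"dz": 0,"rx": 0,"ry": 0,"rz": 0}], force=30)

```text
time_s: 7.1
tool_pos: [0.5418, 0.2816, 0.0785]
tool_rot: [180.0, 0.0, -18.8]
force: [0.2, 0.1, 0.5]
grip_width: 0.0348
```

>>> carry_out(plan=[{"fingers": 1,"dx": 0,"dy": 0,"dz": 0,"rx": 0,"ry": 0,"rz": 0},{"fingers": 1,"dx": 0,"dy": 0,"dz": 0,"rx": 0,"ry": 0,"rz": 0},{"fingers": 1,"dx": 0,"dy": 0,"dz": 0,"rx": 0,"ry": 0,"rz": 0},{"fingers": 1,"dx": 0,"dy": 0,"dz": 0,"rx": 0,"ry": 0,"rz": 0},{"fingers": 1,"dx": 0,"dy": 0,"dz": 0,"rx": 0,"ry": 0,"rz": 0}])

```text
time_s: 7.72
tool_pos: [0.5419, 0.2818, 0.0785]
tool_rot: [-180.0, -0.0, -18.8]
force: [0.1, 0.8, -1.0]
grip_width: 0.0156
```

It has gripped the bar, with the opening at 15.6 mm. Now I turn anticlockwise, which is negative tool z.

>>> carry_out(plan=[{"fingers": 1,"dx": 0,"dy": 0,"dz": 0,"rx": 0,"ry": 0,"rz": -0.8},{"fingers": 1,"dx": 0,"dy": 0,"dz": 0,"rx": 0,"ry": 0,"rz": -0.8},{"fingers": 1,"dx": 0,"dy": 0,"dz": 0,"rx": 0,"ry": 0,"rz": -0.8},{"fingers": 1,"dx": 0,"dy": 0,"dz": 0,"rx": 0,"ry": 0,"rz": -0.8},{"fingers": 1,"dx": 0,"dy": 0,"dz": 0,"rx": 0,"ry": 0,"rz": -0.8},{"fingers": 1,"dx": 0,"dy": 0,"dz": 0,"rx": 0,"ry": 0,"rz": 0}])

```text
time_s: 8.48
tool_pos: [0.5419, 0.2814, 0.0785]
tool_rot: [180.0, 0.0, 21.1]
force: [-0.1, -0.2, -0.2]
grip_width: 0.0158
```

>>> carry_out(plan=[{"fingers": 1,"dx": 0,"dy": 0,"dz": 0,"rx": 0,"ry": 0,"rz": -0.8},{"fingers": 1,"dx": 0,"dy": 0,"dz": 0,"rx": 0,"ry": 0,"rz": -0.8},{"fingers": 1,"dx": 0,"dy": 0,"dz": 0,"rx": 0,"ry": 0,"rz": -0.8},{"fingers": 1,"dx": 0,"dy": 0,"dz": 0,"rx": 0,"ry": 0,"rz": -0.8},{"fingers": 1,"dx": 0,"dy": 0,"dz": 0,"rx": 0,"ry": 0,"rz": -0.8},{"fingers": 1,"dx": 0,"dy": 0,"dz": 0,"rx": 0,"ry": 0,"rz": -0.8},{"fingers": 1,"dx": 0,"dy": 0,"dz": 0,"rx": 0,"ry": 0,"rz": -0.8},{"fingers": 1,"dx": 0,"dy": 0,"dz": 0,"rx": 0,"ry": 0,"rz": -0.8},{"fingers": 1,"dx": 0,"dy": 0,"dz": 0,"rx": 0,"ry": 0,"rz": -0.8},{"fingers": 1,"dx": 0,"dy": 0,"dz": 0,"rx": 0,"ry": 0,"rz": -0.8},{"fingers": 1,"dx": 0,"dy": 0,"dz": 0,"rx": 0,"ry": 0,"rz": 0},{"fingers": 1,"dx": 0,"dy": 0,"dz": 0,"rx": 0,"ry": 0,"rz": 0}])

```text
time_s: 9.98
tool_pos: [0.5427, 0.281, 0.0785]
tool_rot: [179.9, 0.1, 101.0]
force: [2.6, -1.3, -1.1]
grip_width: 0.0157
```

Run:
```python
from cell import sensors, imaging
import cv2
o=sensors.get_obs();print(o["qpos"],o["wrist_torque"])
d=imaging.read_camera("wrist");cv2.imwrite("pics/w3.png",d["color"][:,:,::-1])
```

```text
[ 16.44117033  33.36755254 -60.66980429  96.78254937  31.10290348
  68.51257616 -41.12149857] [-0.22172412 -0.76799795 -0.02406132]
```

View pics/w3.png

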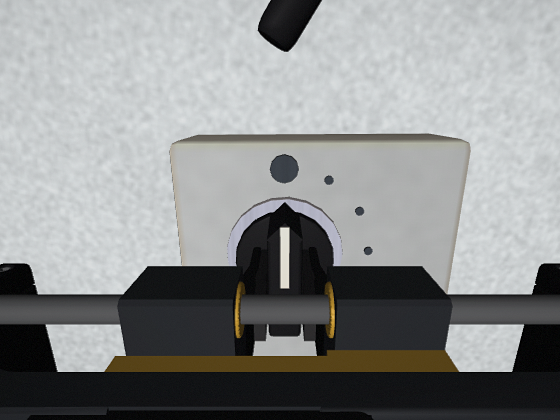

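The nose points straight at the stud, which is at (284,168). Next I release and lift.

>>> carry_out(plan=[{"fingers": 0,"dx": 0,"dy": 0,"dz": 0,"rx": 0,"ry": 0,"rz": 0},{"fingers": 0,"dx": 0,"dy": 0,"dz": 0,"rx": 0,"ry": 0,"rz": 0},{"fingers": 0,"dx": 0,"dy": 0,"dz": 0,"rx": 0,"ry": 0,"rz": 0},{"fingers": 0,"dx": 0,"dy": 0,"dz": 0,"rx": 0,"ry": 0,"rz": 0},{"fingers": 0,"dx": 0,"dy": 0,"dz": 0,"rx": 0,"ry": 0,"rz": 0},{"fingers": 0,"dx": 0,"dy": 0,"dz": -0.7,"rx": 0,"ry": 0,"rz": 0},{"fingers": 0,"dx": 0,"dy": 0,"dz": -0.8,"rx": 0,"ry": 0,"rz": 0},{"fingers": 0,"dx": 0,"dy": 0,"dz": -0.8,"rx": 0,"ry": 0,"rz": 0},{"fingers": 0,"dx": 0,"dy": 0,"dz": -0.8,"rx": 0,"ry": 0,"rz": 0},{"fingers": 0,"dx": 0,"dy": 0,"dz": 0,"rx": 0,"ry": 0,"rz": 0}])

```text
time_s: 11.28
tool_pos: [0.543, 0.283, 0.1748]
tool_rot: [179.7, -0.1, 101.2]
force: [-0.7, -0.8, -0.1]
grip_width: 0.0435
```

Run:
```python
from cell import sensors, imaging
import cv2
from h import *
o=sensors.get_obs();print(o["tool_pos"],o["tool_rot"])
d=imaging.read_camera("wrist");cv2.imwrite("pics/w4.png",d["color"][:,:,::-1])
```

```text
[0.54295478 0.2829921  0.17481836] [ 1.79724573e+02 -6.90355290e-02  1.01192648e+02]
```

View pics/w4.png

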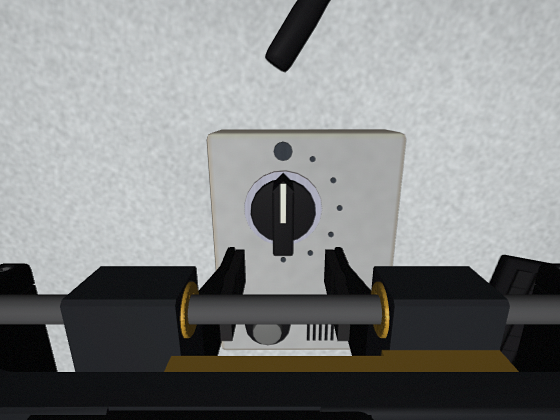

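The knob sits in the stud's detent. While I move to the key I'll check its height above the housing in the earlier picture.

>>> carry_out(plan=[{"fingers": 1,"dx": -0.776,"dy": -0.112,"dz": 0,"rx": 0,"ry": 0,"rz": 0},{"fingers": 1,"dx": -0.776,"dy": -0.112,"dz": 0,"rx": 0,"ry": 0,"rz": 0},{"fingers": 1,"dx": -0.776,"dy": -0.112,"dz": 0,"rx": 0,"ry": 0,"rz": 0},{"fingers": 1,"dx": -0.776,"dy": -0.112,"dz": 0,"rx": 0,"ry": 0,"rz": 0},{"fingers": 1,"dx": -0.776,"dy": -0.112,"dz": 0,"rx": 0,"ry": 0,"rz": 0},{"fingers": 1,"dx": 0,"dy": 0,"dz": 0,"rx": 0,"ry": 0,"rz": 0},{"fingers": 1,"dx": 0,"dy": 0,"dz": 0,"rx": 0,"ry": 0,"rz": 0}])

```text
time_s: 12.2
tool_pos: [0.5475, 0.1653, 0.1713]
tool_rot: [-180.0, -0.0, 101.2]
force: [0.7, -0.9, 0.6]
grip_width: 0.0006
```

Run:
```python
import cv2
a=cv2.imread("pics/w2.png")[110:200,370:480];b=cv2.imread("pics/w1.png")[130:220,230:340]
cv2.imwrite("pics/k.png",cv2.resize(cv2.convertScaleAbs(cv2.vconcat([a,b]),alpha=1.8,beta=20),None,fx=3.3,fy=3.3,interpolation=cv2.INTER_CUBIC))
```

```text
(no output)
```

View pics/k.png

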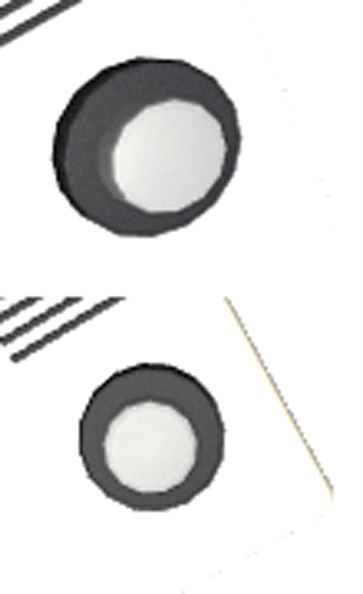

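The key stands proud of its housing, so closed fingertips can press it. I'll descend in steps and watch the force.

>>> carry_out(plan=[{"fingers": 1,"dx": 0,"dy": 0.04,"dz": 0.8,"rx": 0,"ry": 0,"rz": 0},{"fingers": 1,"dx": 0,"dy": 0,"dz": 0.8,"rx": 0,"ry": 0,"rz": 0},{"fingers": 1,"dx": 0,"dy": 0,"dz": 0.6,"rx": 0,"ry": 0,"rz": 0},{"fingers": 1,"dx": 0,"dy": 0,"dz": 0.2,"rx": 0,"ry": 0,"rz": 0},{"fingers": 1,"dx": 0,"dy": 0,"dz": 0.1,"rx": 0,"ry": 0,"rz": 0},{"fingers": 1,"dx": 0,"dy": 0,"dz": 0,"rx": 0,"ry": 0,"rz": 0}])

```text
time_s: 12.95
tool_pos: [0.5494, 0.1648, 0.097]
tool_rot: [180.0, -0.0, 101.2]
force: [0.5, 0.5, 1.6]
grip_width: 0.0008
```

Run:
```python
from cell import sensors, imaging
import cv2
print(sensors.get_obs()["tool_pos"])
d=imaging.read_camera("side");cv2.imwrite("pics/s5.png",cv2.resize(d["color"][215:335,170:300,::-1],None,fx=5,fy=5,interpolation=cv2.INTER_CUBIC)[:600])
```

```text
[0.54943709 0.16479369 0.09702052]
```

View pics/s5.png

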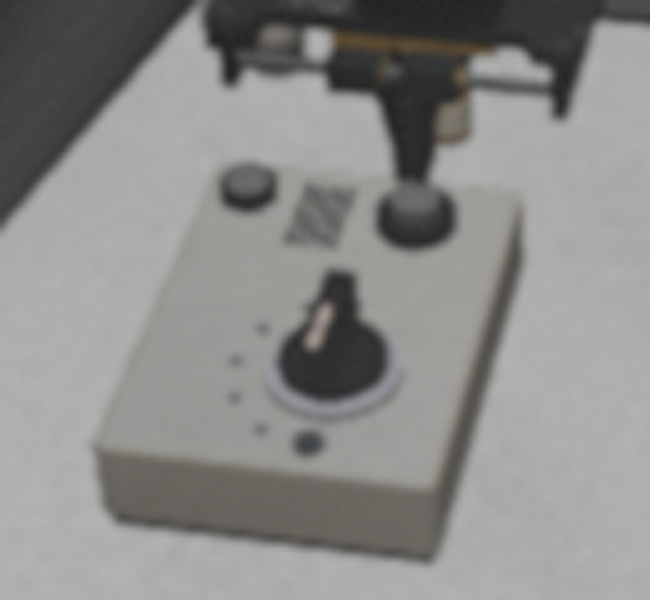

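>>> carry_out(plan=[{"fingers": 1,"dx": 0,"dy": 0,"dz": 0.1,"rx": 0,"ry": 0,"rz": 0},{"fingers": 1,"dx": 0,"dy": 0,"dz": 0.1,"rx": 0,"ry": 0,"rz": 0},{"fingers": 1,"dx": 0,"dy": 0,"dz": 0.1,"rx": 0,"ry": 0,"rz": 0},{"fingers": 1,"dx": 0,"dy": 0,"dz": 0,"rx": 0,"ry": 0,"rz": 0}])

```text
time_s: 13.5
tool_pos: [0.5489, 0.1644, 0.0872]
tool_rot: [-180.0, 0.0, 101.2]
force: [-0.5, -0.2, 0.3]
grip_width: 0.0003
```

>>> carry_out(plan=[{"fingers": 1,"dx": 0,"dy": 0,"dz": 0.1,"rx": 0,"ry": 0,"rz": 0},{"fingers": 1,"dx": 0,"dy": 0,"dz": 0.1,"rx": 0,"ry": 0,"rz": 0},{"fingers": 1,"dx": 0,"dy": 0,"dz": 0,"rx": 0,"ry": 0,"rz": 0}])

```text
time_s: 13.88
tool_pos: [0.5492, 0.1645, 0.0815]
tool_rot: [-180.0, 0.0, 101.2]
force: [-0.6, -0.8, 2.1]
grip_width: 0.0003
```

>>> carry_out(plan=[{"fingers": 1,"dx": 0,"dy": 0,"dz": 0.1,"rx": 0,"ry": 0,"rz": 0},{"fingers": 1,"dx": 0,"dy": 0,"dz": 0,"rx": 0,"ry": 0,"rz": 0}])

```text
time_s: 14.12
tool_pos: [0.5492, 0.1645, 0.0786]
tool_rot: [180.0, 0.0, 101.2]
force: [-0.0, -0.1, 3.1]
grip_width: 0.0004
```

>>> carry_out(plan=[{"fingers": 1,"dx": 0,"dy": 0,"dz": 0.07,"rx": 0,"ry": 0,"rz": 0},{"fingers": 1,"dx": 0,"dy": 0,"dz": 0,"rx": 0,"ry": 0,"rz": 0}])

```text
time_s: 14.38
tool_pos: [0.5492, 0.1645, 0.0766]
tool_rot: [180.0, 0.0, 101.2]
force: [-1.6, -0.4, 4.4]
grip_width: 0.0003
```

>>> carry_out(plan=[{"fingers": 1,"dx": 0,"dy": 0,"dz": 0.06,"rx": 0,"ry": 0,"rz": 0},{"fingers": 1,"dx": 0,"dy": 0,"dz": 0,"rx": 0,"ry": 0,"rz": 0}])

```text
time_s: 14.62
tool_pos: [0.5493, 0.1646, 0.0763]
tool_rot: [180.0, 0.1, 101.2]
force: [-4.1, -2.3, 15.6]
grip_width: 0.0007
```

>>> carry_out(plan=[{"fingers": 1,"dx": 0,"dy": 0,"dz": 0.06,"rx": 0,"ry": 0,"rz": 0},{"fingers": 1,"dx": 0,"dy": 0,"dz": 0,"rx": 0,"ry": 0,"rz": 0}])

```text
time_s: 14.88
tool_pos: [0.5494, 0.1646, 0.0761]
tool_rot: [180.0, 0.1, 101.2]
force: [-7.0, -3.9, 25.5]
grip_width: 0.0007
```

It hit a hard stop at z 0.0763, just after the spring force reached about 5 N. The travel was about 6 mm, as it should be for fully down. Now I retract.

>>> carry_out(plan=[{"fingers": 1,"dx": 0,"dy": 0,"dz": -0.3,"rx": 0,"ry": 0,"rz": 0},{"fingers": 1,"dx": 0,"dy": 0,"dz": -0.6,"rx": 0,"ry": 0,"rz": 0},{"fingers": 1,"dx": 0,"dy": 0,"dz": -0.8,"rx": 0,"ry": 0,"rz": 0},{"fingers": 1,"dx": 0,"dy": 0,"dz": -0.9,"rx": 0,"ry": 0,"rz": 0},{"fingers": 1,"dx": 0,"dy": 0,"dz": -0.9,"rx": 0,"ry": 0,"rz": 0},{"fingers": 1,"dx": -0.9,"dy": 0,"dz": -0.5,"rx": 0,"ry": 0,"rz": 0},{"fingers": 1,"dx": -0.9,"dy": 0,"dz": 0,"rx": 0,"ry": 0,"rz": 0},{"fingers": 1,"dx": -0.9,"dy": 0,"dz": 0,"rx": 0,"ry": 0,"rz": 0},{"fingers": 1,"dx": -0.9,"dy": 0,"dz": 0,"rx": 0,"ry": 0,"rz": 0},{"fingers": 1,"dx": 0,"dy": 0,"dz": 0,"rx": 0,"ry": 0,"rz": 0}])

```text
time_s: 16.12
tool_pos: [0.5705, 0.0557, 0.1926]
tool_rot: [-180.0, 0.0, 100.9]
force: [0.9, 0.4, -0.0]
grip_width: 0.0004
```

Run:
```python
from cell import sensors, imaging
import cv2
from h import *
o=sensors.get_obs();print(o["tool_pos"],o["tool_rot"],o["force"])
d=imaging.read_camera("wrist");a=d["color"][:,:,::-1];cv2.imwrite("pics/w6.png",a)
d=imaging.read_camera("top");b=cv2.resize(d["color"][130:270,110:400,::-1],None,fx=2,fy=2);cv2.imwrite("pics/t6.png",b)
```

```text
[0.5705378  0.05566418 0.19261314] [-1.79968080e+02  2.83381400e-02  1.00915202e+02] [ 0.91329381  0.42815297 -0.02093203]
```

View pics/w6.png

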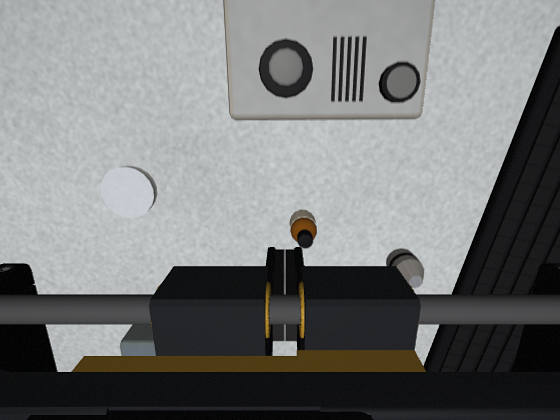

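View pics/t6.png

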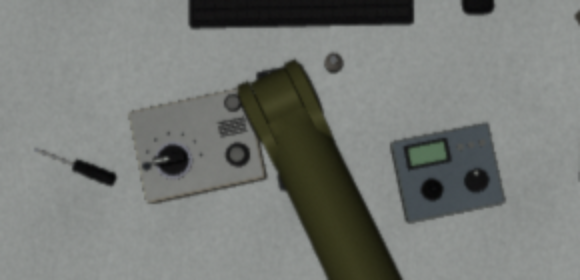

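```bash
python3 -c "
from cell import ticket
print(ticket.sign_off())"
```

```text
the job is handed in; nothing more can be done
None
```

I turned the lamp unit's knob to the stud position, then pressed the confirm key and released it. The job was handed in at about 16 s.

- **Knob:** I turned it 120° anticlockwise, from +0.52 to −1.57 rad. After I let go, the wrist view showed the pointer straight at the stud. A top view after the key press showed it still there.
- **Confirm key:** I pressed it only after the knob was set. The force rose to about 4.4 N over roughly 6 mm (contact near z 0.082 m), then hit a hard stop at z 0.076 m. I pushed on to about 25 N at the wrist, under the limits. The key's travel can't be read directly, so "fully down" rests on that force and depth pattern. I judged the key to have sprung back from the picture.
- **Other things:** The last pictures show nothing visibly out of place. The bottle, lens cap, dish, objective, screwdriver and stage unit were not touched. The focus dial's angle can't be read in them. The arm ended clear of everything.
- **Disagreements:** One rough wrist-camera reading gave the starting pointer angle as −24°. The top camera gave −19°, and a closer wrist picture confirmed the bar was aligned before I gripped it. The first move call was refused for missing values and moved nothing.

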